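# Gauge an electrode gap with a taper feeler blade

### The job

Lift the orange-handled taper gauge out of its wooden stand and, with the blade upright and flat to the plates, slide its thin end down near the middle of the slot between the two copper plates of the spacing jig until it drags snugly on both of them, without forcing the plates apart. Finish while still holding the gauge by its handle at that depth: do not let go. Leave the paint jar, the roll of tape and the wood block where they are.

Things in the scene. Friction and masses are not known exactly. Their poses are not given: they have to be found in the camera images.
- taper_gauge: Steel wedge blade with orange handle, 130 mm, 70 g. Origin: middle of the tip; z from tip to handle (up at the start), y through the thickness, x across the 16 mm width. Blade 80 mm long: 2 mm thick at the tip, 10 mm at the top, 1 mm more per 10 mm, alike on both faces. Guard 30 x 22 mm (x, y) at z 80-86 mm, handle 26 x 14 mm at z 86-130 mm. At the start it hangs by its guard in the stand.
- gauge_stand: Fixed wooden block, 50 x 44 mm, top 90 mm above the worktop, on a grey 80 x 74 x 6 mm foot, with a vertical slot 19.5 x 13.5 mm (x, y) for the blade. Origin at the centre of its underside. The gauge's tip hangs 10 mm above the worktop, its axes along the stand's but for the slot's play.
- jig: Spacing jig, fixed grey base 100 x 180 mm (x, y), origin at the centre of its underside. A carriage bearing two upright copper plates that face each other across y floats along the jig's y, up to 12 mm either way against only 0.4 N, so it centres itself on the blade. Black blocks and brass screw beside the plates reach up to 74 mm. The gap is empty.
- left_plate_edge (a point): Point on the inner face of the copper plate on the jig's +y side, mid-width, 92 mm above the worktop: here the straight face (from 32 mm up) ends and a lip begins, flared outward by 32 degrees, up to 102 mm. Plate 44 mm wide (x), 4 mm thick. Axes as the jig's; the gap lies on its -y side.
- right_plate_edge (a point): The same point on the mirrored plate on the -y side. The gap is the distance between the two points, 4 to 6 mm, different each time; its centre is midway. The blade touches the plates at the height of these points.
- paint_jar: Black-capped paint jar, 48 mm wide, 66 mm tall, standing on the worktop; origin at the centre of its underside. Leave alone.
- masking_tape: Roll of paper tape lying flat, 68 mm wide, 24 mm tall; origin at the centre of its underside. Leave alone.
- wood_block: Brown wood block, 40 x 85 x 34 mm, on the worktop; origin at the centre of its underside. Leave alone.
- left_plate (a joint): How far (m) the +y plate is pushed outward against its spring: 0 at rest, stop at 0.004. Spring 5000 N/m, 0.75 N at rest. Once the blade touches both plates each yields 0.5 mm per 10 mm of further depth, and the push needed on the gauge grows by roughly 2.5 to 5 N. Snug is a drag of about 4 to 10 N, some 0.3 to 1.5 mm on each plate.
- right_plate (a joint): The same for the -y plate.
Things that resemble listed ones, but are neither listed nor needed, are in the scene too. Of the things that look like the taper_gauge, the larger one is meant.

How it is judged:
On the way, in this order (a step that is already met when the one before it is completed fails the run):
1. the gauge is held by the fingers, clear above the stand and not yet in the jig (height (world z) of taper_gauge above 0.093 m and contact force between the fingers and taper_gauge above 1 N and contact force between taper_gauge and gauge_stand below 0.1 N), for 0.1 s.
2. the held blade's tip is down between the plates (z of taper_gauge in the frame of left_plate_edge below -0.008 m and y of taper_gauge in the frame of left_plate_edge below 0 m and y of taper_gauge in the frame of right_plate_edge above 0 m and x of taper_gauge in the frame of left_plate_edge between -0.022 and 0.022 m and contact force between the fingers and taper_gauge above 1 N), for 0.1 s.
At the end, for the whole second after the job is handed in: Gauge still gripped (over 2 N), at rest, upright (0.12 rad), flat to the plates (0.15 rad); tip between the plates, within 14 mm of mid-width, at least 15 mm below where the lips begin; each plate is pushed back 0.1 to 2 mm against its spring by the blade, pressing with over 1.5 N in all (z of taper_gauge in the frame of left_plate_edge below -0.015 m and y of taper_gauge in the frame of left_plate_edge below 0 m and y of taper_gauge in the frame of right_plate_edge above 0 m and x of taper_gauge in the frame of left_plate_edge between -0.014 and 0.014 m and angle between taper_gauge's own z axis and vertical below 0.12 rad and angle between the y axis of taper_gauge and the y axis of jig, either way round below 0.15 rad and contact force between the fingers and taper_gauge above 2 N and linear speed of taper_gauge below 0.01 m/s and value of joint left_plate between 0.0001 and 0.002 m and value of joint right_plate between 0.0001 and 0.002 m and contact force between taper_gauge and jig above 1.5 N); the arm keeps its last pose, push and grip.
It fails at once if the plates are forced apart (a plate pushed back more than 3 mm) (value of joint any of left_plate, right_plate above 0.003 m).
It fails at once if the paint jar is shifted by more than 20 mm (distance of paint_jar from where it was at the start of the episode above 0.02 m).
It fails at once if the roll of tape is shifted by more than 20 mm (distance of masking_tape from where it was at the start of the episode above 0.02 m).
It fails at once if the wood block is shifted by more than 20 mm (distance of wood_block from where it was at the start of the episode above 0.02 m).
It also fails if it takes over 38 s, if anything falls off the work surface, if the arm or the gripper's body presses on something with over 40 N, if the wrist force passes 120 N, or if a joint passes its speed limit or range.

### The arm

A 6-joint arm with a two-finger parallel gripper is mounted at the origin on a cart in front of the work surface, level with it; the furniture and walls round the work are solid. World frame = base frame: x ahead of the robot, y to its left, z up, the work surface at z = 0. Lengths are in m, angles in rad, forces in N, time in s.
With the tool pointing down it reaches from about 0.425 to 0.95 m from the base axis. Payload 3.5 kg.
Tool frame: the origin (TCP) lies at the very end of the fingers, on their centre line; the grasp point (between the pads) lies 19 mm behind it (tcp_to_grasp is the distance from the TCP to the grasp point, in m); z points along the fingers, y is the direction in which the jaws open and shut (so a half turn about z gives the same grasp; the last joint's range is limited). The gripper opens to 85 mm and grips with 20 to 120 N. Pads are 22 mm wide; open, the fingers measure 114 mm over their backs; the gripper's body (76 mm by 85 mm) begins 54 mm behind the grasp point. The pads swing forward as they close: fully open they stand 13 mm farther back than shut.
Start: joints at [-1.349, 0.286, 1.577, -0, 1.279, -0.15], TCP at [0.245, -0.629, 0.231] pointing down, gripper open.
Joint ranges: [-2.77, 2.77], [-0.9, 2.22], [0.21, 2.48], [-1.53, 4.67], [0.24, 2.81], [-2.84, 2.84]. Speed limits (rad/s): [2.79, 2.79, 3.14, 3.14, 3.14, 3.14].

### API

Orientations are given as a unit quaternion [x, y, z, w].
In Python, from plant import * gives the robot as it stands. The module is installed in compiled form; this text tells all that it offers.
- The arm moves only by the tool arm_command, never from a script. Its argument "steps" is a list of rows, each a list of 3 entries, a list of its own where there are three numbers: the turn, a rotation vector about the tool's x, y, z in rad, then the shift along the tool's x, y, z in m, then the gripper command: -1 is shut, 1 is fully open, values between are in proportion. A call has 1 to 12 rows; each row is the pose to reach, as a shift and turn from the pose measured when the call began, along the tool's axes at that moment; what a row does not reach only later rows make up. A row lasts 1/8 s, in which the tool goes at most 62.5 mm and 10.7 degrees, less where a joint would pass 70% of its speed; a pose out of reach is approached as far as the arm can. A call with a gripper value outside its range is refused whole. The fingers move at their own pace and stop on an object; "force" is the grip in N (left out, the last holds). Time passes only in rows, so rows that repeat a pose let the fingers close. It gives the time, the measured TCP pose, the force and the opening at its end, in the units of the state.
- get_state(): the state, without advancing time (a new reading comes with each control period).
- read_camera(name): name is "side" or "top"; returns a dict with "frame" (400x640x3 uint8, red, green, blue), "vfov" (degrees; the focal length in pixels is half the picture's height over the tangent of half this angle, whatever the lens; pixels are square), "cx", "cy" (the principal point, pixels), "position" and "rotation" of the camera in the world. Camera axes: x right, y up, looking along -z (the intrinsics and any distortion apply to the point x, -y, -z); pixel columns grow to the right and rows downward; lengths in m; the calibration is good to about 2 mm. A picture is of the moment at which its call begins. There is no depth.
- sign_off(): hands the job in, once; it reports no verdict.
The state is a dict: "time": time; "qpos": joint angles; "dq": joint speeds; "joint_efforts": joint torques, N m; "eef_pos": TCP position; "tcp_rot": TCP orientation; "contact_force": force on the tool from outside, world axes, zero at the start; "wrist_torque": the same for the moment, N m; "opening": opening from 0.0 (shut) to 1.0 (fully open).
Only numpy, scipy, OpenCV 4.12 (cv2) and the standard library are available. Lean on these libraries where they do the work, as an engineer would, in place of code of your own. Each camera call takes 0.05 s, during which the arm holds its last target.

## Working session

There is one attempt and no reset: what is moved stays moved. The work goes in short steps, Python scripts to look and compute and a tool call to move; the robot and the scene stay as the last step left them, time stands still between calls to the robot, and variables do not carry over. Pictures are saved under pics/ and viewed, and the job is handed in when it is done.

Besides the shell and the picture viewer there is one more tool, called as name(argument=value, ...) on one line, values as JSON. arm_command: Moves the arm, as the interface text tells. Its arguments: {"type":"object","properties":{"steps":{"type":"array"},"force":{"type":"number"}},"required":["steps"]}

```bash
mkdir -p pics; python3 - <<'E'
from plant import *
import cv2
s=get_state();print(s)
for n in("side","top"):
    c=read_camera(n);cv2.imwrite(f"pics/{n}0.png",c["frame"][:,:,::-1])
    print({k:v for k,v in c.items() if k!="frame"})
E
```

```text
{'time': 0.0, 'qpos': array([-1.34900569e+00,  2.87229349e-01,  1.57814452e+00,  7.24464640e-06,
        1.27861683e+00, -1.50009891e-01]), 'dq': array([ 0.00028866, -0.00019195,  0.0009921 ,  0.00095603,  0.00084252,
       -0.00052967]), 'joint_efforts': array([-4.18872705e-04, -4.05984342e+01, -2.92622459e+01, -1.44367082e-04,
        5.93338205e-03,  9.84098136e-07]), 'eef_pos': array([ 0.24510206, -0.62823268,  0.22992231]), 'tcp_rot': array([ 9.82769739e-01,  1.84830200e-01, -3.95588943e-05, -1.19837705e-03]), 'contact_force': array([-0.22595503,  0.47352618,  0.44200983]), 'wrist_torque': array([ 0.0534088 , -0.0054964 ,  0.02717765]), 'opening': 0.9984367162926571}
{'vfov': 57.293619071570525, 'cx': 318.63129291009005, 'cy': 199.14275166830413, 'position': array([0.16463006, 0.64194038, 0.61962496]), 'rotation': array([-0.12554231,  0.44138397,  0.85602839, -0.23798048])}
{'vfov': 51.94057435511173, 'cx': 326.7731952836393, 'cy': 204.39825701240474, 'position': array([ 0.38241425, -0.00497246,  1.34569907]), 'rotation': array([-0.04628771,  0.04498869,  0.70796004, -0.70329656])}
```

View pics/side0.png

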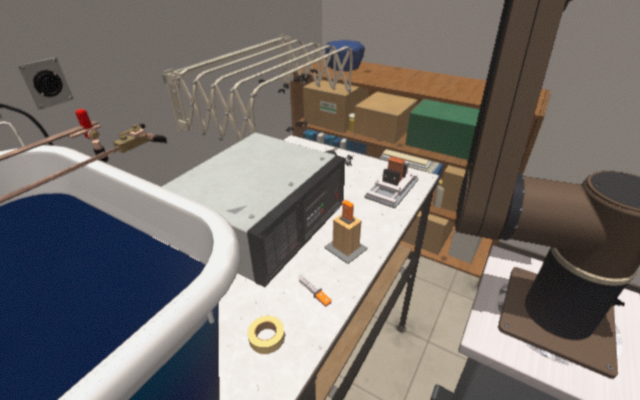

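View pics/top0.png

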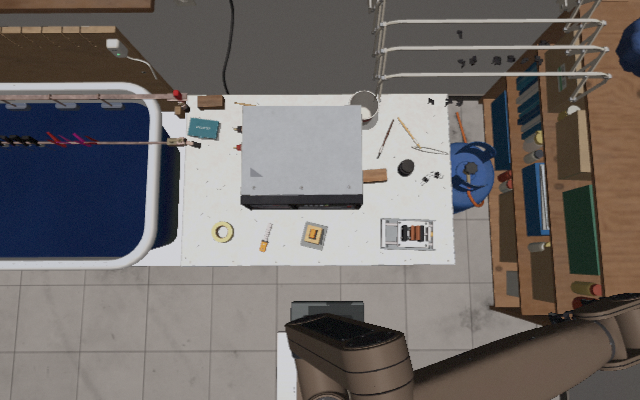

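```bash
cat > h.py <<'E'
from plant import *
import cv2, numpy as np
from scipy.spatial.transform import Rotation as Ro
def cam(n):
    c=read_camera(n); c["R"]=Ro.from_quat(c["rotation"]).as_matrix(); c["f"]=200/np.tan(np.radians(c["vfov"]/2)); return c
def proj(c,P):
    p=(np.atleast_2d(P)-c["position"])@c["R"]
    return np.c_[c["cx"]+c["f"]*p[:,0]/-p[:,2], c["cy"]-c["f"]*p[:,1]/-p[:,2]]
def back(c,u,v,z):
    d=c["R"]@np.array([(u-c["cx"])/c["f"],-(v-c["cy"])/c["f"],-1.]); t=(z-c["position"][2])/d[2]
    return c["position"]+t*d
def crop(c,x0,y0,x1,y1,name,k=5):
    im=cv2.resize(c["frame"][y0:y1,x0:x1,::-1],None,fx=k,fy=k,interpolation=cv2.INTER_CUBIC)
    for x in range((x0+9)//10*10,x1,10): cv2.putText(im,str(x),((x-x0)*k,10),0,.35,(0,0,255),1);cv2.line(im,((x-x0)*k,12),((x-x0)*k,18),(0,0,255),1)
    for y in range((y0+9)//10*10,y1,10): cv2.putText(im,str(y),(0,(y-y0)*k+4),0,.35,(0,0,255),1);cv2.line(im,(24,(y-y0)*k),(30,(y-y0)*k),(0,0,255),1)
    cv2.imwrite(f"pics/{name}.png",im)
E
python3 - <<'E'
from h import *
t=cam("top");s=cam("side")
crop(t,285,205,445,265,"t1",5)
crop(s,320,150,440,270,"s1",5)
for u,v,z in [(313,236,.1),(407,234,0),(453,264,0),(222,232,.024)]: print(u,v,back(t,u,v,z))
for u,v,z in [(348,250,0),(391,190,0),(266,335,.012)]: print(u,v,back(s,u,v,z))
st=get_state();print(proj(t,st["eef_pos"]),proj(s,st["eef_pos"]))
E
```

```text
313 236 [0.44798332 0.03914168 0.1       ]
407 234 [ 0.45775748 -0.26499386  0.        ]
453 264 [ 0.35963973 -0.41096426  0.        ]
222 232 [0.46677081 0.33481883 0.024     ]
348 250 [0.44667078 0.04384039 0.        ]
391 190 [ 0.45634455 -0.25606974  0.        ]
266 335 [0.46673722 0.34047831 0.012     ]
[[563.48566532 308.46263442]] [[507.97324819  90.92231989]]
```

View pics/t1.png

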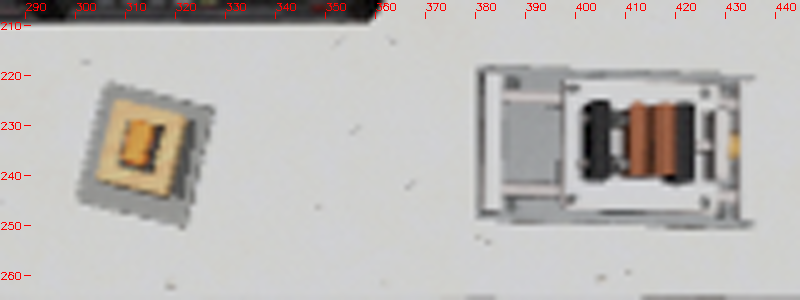

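View pics/s1.png

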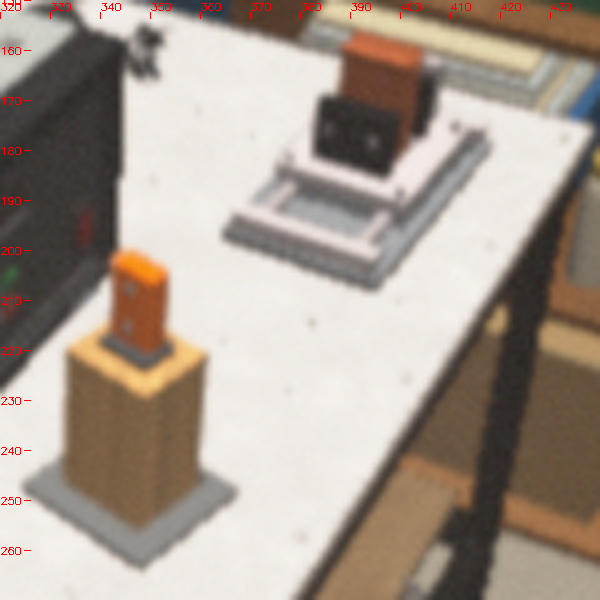

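```bash
cat > fit.py <<'E'
from h import *
from scipy.optimize import least_squares
t=cam("top");s=cam("side")
T=lambda px:np.array([[285+(a+.5)/5-.5,205+(b+.5)/5-.5] for a,b in px])
S=lambda px:np.array([[320+(a+.5)/5-.5,150+(b+.5)/5-.5] for a,b in px])
def fit(name,obs,x0):
    def P(p,l):
        l=np.array(l,float); c,q=np.cos(p[2]),np.sin(p[2])
        return np.c_[p[0]+c*l[:,0]-q*l[:,1],p[1]+q*l[:,0]+c*l[:,1],l[:,2]]
    r=lambda p:np.concatenate([(proj(c,P(p,l))-m).ravel() for c,l,m in obs])
    o=least_squares(r,x0);print(name,o.x.round(4),np.abs(o.fun).max().round(2));print(o.fun.reshape(-1,2).round(1).tolist())
    return o.x
foot=[(.04,.037,.006),(.04,-.037,.006),(-.04,-.037,.006),(-.04,.037,.006)]
tf=T([(107,82),(215,106),(186,229),(77,198)])
sf=S([(237,492),(141,567),(22,486)]); lsf=[foot[2],foot[3],foot[0]]
lsf=[(-.04,-.037,.003),(-.04,.037,.003),(.04,.037,.003)]
top=[(.025,.022,.09),(.025,-.022,.09),(-.025,-.022,.09),(-.025,.022,.09)]
tt=T([(117,97),(190,116),(170,201),(97,179)])
st=S([(208,354),(147,397),(66,350)]); lst=[top[2],top[3],top[0]]
a=fit("stand top",[(t,foot,tf),(t,top,tt)],[.45,.04,-.2])
b=fit("stand side",[(s,lsf,sf),(s,lst,st)],[.45,.04,-.2])
fit("stand both",[(t,foot,tf),(t,top,tt),(s,lsf,sf),(s,lst,st)],[.45,.04,-.2])
B=[(.05,.09,.01),(.05,-.09,.01),(-.05,-.09,.01),(-.05,.09,.01)]
bt=T([(479,66),(755,76),(752,226),(478,217)])
fit("jig top",[(t,B,bt)],[.45,-.26,0])
fit("jig side",[(s,[(-.05,.09,.0),(.05,.09,.0)],S([(376,290),(221,236)]))],[.45,-.26,0])
for u,v in [(648,103),(648,178),(655,103),(655,178)]:
    q=T([(u,v)])[0];print(back(t,*q,.092))
for u,v in [(628,103),(628,178),(677,103),(677,178)]:
    q=T([(u,v)])[0];print("lip",back(t,*q,.102))
print("box front", [back(t,362,208,z)[:2] for z in (0,.2)])
E
python3 fit.py
```

```text
stand top [ 0.4545  0.0391 -0.2515] 1.04
[[0.1, -0.1], [0.4, 0.6], [0.3, -0.1], [-0.0, 0.5], [0.2, 0.4], [-0.5, 0.1], [-0.5, -1.0], [0.1, -0.2]]
stand side [ 0.4547  0.0418 -0.2388] 0.83
[[0.8, -0.1], [0.1, 0.5], [-0.7, 0.2], [0.2, -0.2], [-0.2, -0.1], [-0.2, -0.4]]
stand both [ 0.4547  0.0402 -0.2496] 1.13
[[-0.3, -0.2], [0.1, 0.5], [-0.1, -0.2], [-0.3, 0.5], [-0.2, 0.3], [-0.9, -0.0], [-0.8, -1.1], [-0.2, -0.2], [1.1, -0.3], [0.1, 0.0], [-0.4, -0.4], [0.5, -0.5], [0.0, -0.5], [0.1, -0.9]]
jig top [ 0.4579 -0.2656 -0.042 ] 0.5
[[-0.0, -0.3], [-0.1, -0.4], [0.5, 0.4], [-0.4, 0.2]]
jig side [ 0.4584 -0.2697 -0.0448] 0.2
[[0.2, 0.2], [-0.2, -0.2]]
[ 0.47933577 -0.27007017  0.092     ]
[ 0.43361686 -0.26852111  0.092     ]
[ 0.47930736 -0.27434833  0.092     ]
[ 0.43358894 -0.27277921  0.092     ]
lip [ 0.47864321 -0.25582948  0.102     ]
lip [ 0.4332876  -0.25434961  0.102     ]
lip [ 0.47844593 -0.28553764  0.102     ]
lip [ 0.43309368 -0.28391853  0.102     ]
box front [array([ 0.54445179, -0.11924939]), array([ 0.5203695 , -0.10226537])]
```

```bash
cat >> h.py <<'E'
def plan(*wps):
    s=get_state();R=Ro.from_quat(s["tcp_rot"]);print("now",s["time"],s["eef_pos"].round(4),"F",s["contact_force"].round(2),"open",round(s["opening"],3))
    x=R.apply([1,0,0]);print("yaw",np.arctan2(x[1],x[0]).round(4),"toolz",R.apply([0,0,1]).round(4))
    for (px,py,pz,yaw) in wps:
        Rt=Ro.from_matrix(np.array([[np.cos(yaw),np.sin(yaw),0],[np.sin(yaw),-np.cos(yaw),0],[0,0,-1]]))
        print("turn",(R.inv()*Rt).as_rotvec().round(4).tolist(),"shift",R.inv().apply(np.array([px,py,pz])-s["eef_pos"]).round(4).tolist())
E
python3 -c "
from h import *
plan((.457,-.28,.25,.0),(.4547,.0402,.25,-.25),(.4547,.0402,.15,-.25))"
```

```text
now 0.3 [ 0.2452 -0.6286  0.2308] F [ 0.62 -0.23 -1.08] open 1.002
yaw 0.3718 toolz [-2.e-04  9.e-04 -1.e+00]
turn [-0.0009, 0.0, 0.3718] shift [0.324, -0.2479, -0.0189]
turn [-0.0009, 0.0001, 0.6218] shift [0.4382, -0.547, -0.0186]
turn [-0.0009, 0.0001, 0.6218] shift [0.4382, -0.5469, 0.0814]
```

arm_command(steps=[[[0,0,0.37],[0.324,-0.248,-0.019],1],[[0,0,0.37],[0.324,-0.248,-0.019],1],[[0,0,0.37],[0.324,-0.248,-0.019],1],[[0,0,0.37],[0.324,-0.248,-0.019],1],[[0,0,0.37],[0.324,-0.248,-0.019],1],[[0,0,0.37],[0.324,-0.248,-0.019],1],[[0,0,0.622],[0.438,-0.547,-0.019],1],[[0,0,0.622],[0.438,-0.547,-0.019],1],[[0,0,0.622],[0.438,-0.547,-0.019],1],[[0,0,0.622],[0.438,-0.547,-0.019],1],[[0,0,0.622],[0.438,-0.547,-0.019],1],[[0,0,0.622],[0.438,-0.547,-0.019],1]], force=40)

```text
time: 1.8
eef_pos: [0.4541, 0.0427, 0.2507]
tcp_rot: [0.992, -0.124, 0.0, -0.001]
contact_force: [-0.2, 0.2, 0.3]
opening: 0.998
```

```bash
python3 -c "
from h import *
s=cam('side');t=cam('top')
cv2.imwrite('pics/s2full.png',s['frame'][:,:,::-1])
crop(s,300,120,420,270,'s2',5)
plan((.4547,.0402,.16,-.25),(.4547,.0402,.101,-.25))
print(proj(s,get_state()['eef_pos']))"
```

```text
now 1.9 [0.4542 0.0431 0.2505] F [0.12 0.29 0.15] open 1.004
yaw -0.2449 toolz [ 3.0e-04  1.6e-03 -1.0e+00]
turn [-0.0016, 0.0001, 0.0051] shift [0.0012, 0.0028, 0.0905]
turn [-0.0016, 0.0001, 0.0051] shift [0.0012, 0.0029, 0.1495]
[[349.97944041 158.99783353]]
```

View pics/s2full.png

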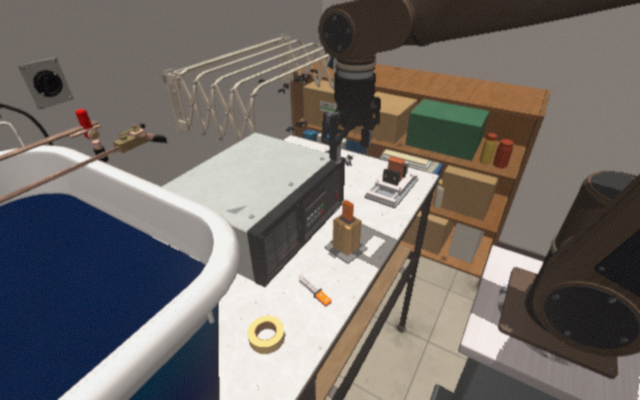

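arm_command(steps=[[[0,0,0.005],[0.001,0.003,0.05],1],[[0,0,0.005],[0.001,0.003,0.1],1],[[0,0,0.005],[0.001,0.003,0.13],1],[[0,0,0.005],[0.001,0.003,0.147],1],[[0,0,0.005],[0.001,0.003,0.147],1],[[0,0,0.005],[0.001,0.003,0.147],1]])

```text
time: 2.65
eef_pos: [0.4552, 0.0395, 0.1045]
tcp_rot: [0.992, -0.125, 0.001, -0.001]
contact_force: [0.3, -0.3, 0.1]
opening: 1.001
```

```bash
python3 -c "
from h import *
s=cam('side')
crop(s,290,130,410,270,'s3',5)
plan((.4547,.0402,.103,-.25))
print(proj(s,get_state()['eef_pos']))"
```

```text
now 2.7 [0.4554 0.0396 0.1048] F [ 0.14 -0.4  -0.16] open 0.993
yaw -0.2505 toolz [ 0.0026  0.0012 -1.    ]
turn [-0.0018, -0.0022, -0.0005] shift [-0.0009, -0.0004, 0.0018]
[[347.34937262 214.01335894]]
```

View pics/s3.png

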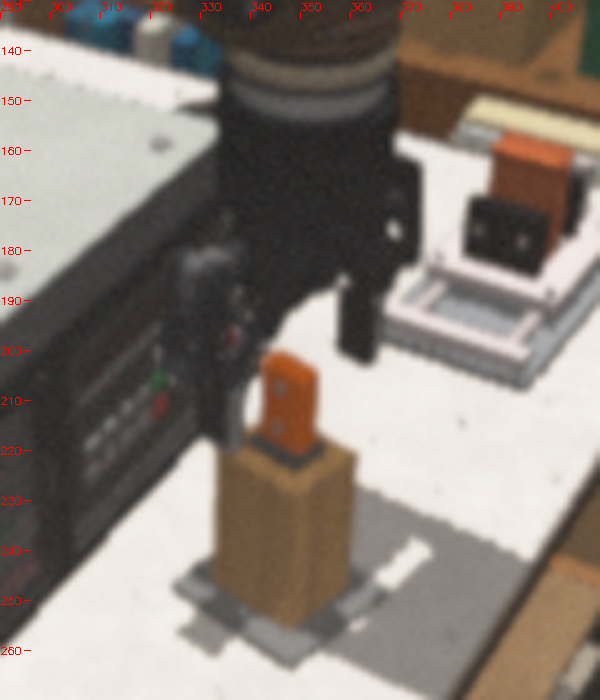

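The handle (341–353, 200–222) sits between the left finger (~336) and right finger (~361). I'll close now.

arm_command(steps=[[[0,0,0],[0,0,0.0],-1],[[0,0,0],[0,0,0.0],-1],[[0,0,0],[0,0,0.0],-1],[[0,0,0],[0,0,0.0],-1],[[0,0,0],[0,0,0.0],-1],[[0,0,0],[0,0,0.0],-1],[[0,0,0],[0,0,0.0],-1],[[0,0,0],[0,0,0.0],-1]], force=50)

```text
time: 3.7
eef_pos: [0.4555, 0.0397, 0.1049]
tcp_rot: [0.992, -0.125, 0.001, -0.001]
contact_force: [0.5, 0.3, 2.0]
opening: 0.153
```

arm_command(steps=[[[0,0,0],[0,0,-0.02],-1],[[0,0,0],[0,0,-0.05],-1],[[0,0,0],[0,0,-0.08],-1],[[0,0,0],[0,0,-0.11],-1],[[0,0,0],[0,0,-0.135],-1],[[0,0,0],[0,0,-0.135],-1],[[0,0,0],[0,0,-0.135],-1]])

```text
time: 4.58
eef_pos: [0.4544, 0.0396, 0.2383]
tcp_rot: [0.992, -0.125, 0.0, -0.001]
contact_force: [0.4, 0.8, -1.0]
opening: 0.153
```

```bash
python3 -c "
from h import *
s=cam('side');t=cam('top')
crop(s,290,70,410,210,'s4',5)
plan((.457,-.2705,.25,-.042))
print(proj(s,get_state()['eef_pos']))"
```

```text
now 4.675 [0.4542 0.0396 0.2379] F [ 0.24  0.4  -0.94] open 0.153
yaw -0.2506 toolz [-7.0e-04  1.7e-03 -1.0e+00]
turn [-0.0016, 0.0009, -0.2086] shift [0.0796, 0.2997, -0.0126]
[[350.47974904 163.62161441]]
```

View pics/s4.png

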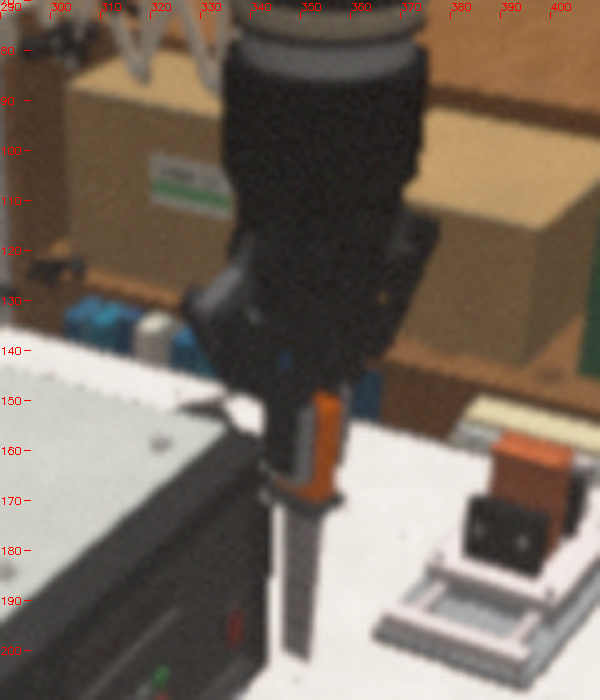

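```bash
python3 -c "
from h import *
s=cam('side')
st=get_state();R=Ro.from_quat(st['tcp_rot'])
for z in (.140,.143,.146):
  b=back(s,290+(297.5)/5-.5,70+658/5-.5,z);print(b, R.inv().apply(b-st['eef_pos']))
b=back(s,290+(305)/5-.5,70+502/5-.5,.223);print('guard',R.inv().apply(b-st['eef_pos']))
"
```

```text
[0.45432202 0.03686002 0.14      ] [0.00078469 0.0027731  0.0980623 ]
[0.45251002 0.04064473 0.143     ] [-0.00191179 -0.00044866  0.09506955]
[0.45069803 0.04442944 0.146     ] [-0.00460827 -0.00367043  0.09207679]
guard [-0.00091484  0.00019401  0.01506756]
```

arm_command(steps=[[[0,0,-0.05],[0.015,0.05,-0.01],-1],[[0,0,-0.1],[0.03,0.11,-0.01],-1],[[0,0,-0.15],[0.045,0.17,-0.01],-1],[[0,0,-0.2],[0.06,0.23,-0.01],-1],[[0,0,-0.209],[0.073,0.275,-0.01],-1],[[0,0,-0.209],[0.08,0.3,-0.01],-1],[[0,0,-0.209],[0.08,0.3,-0.01],-1],[[0,0,-0.209],[0.08,0.3,-0.01],-1]])

```text
time: 5.72
eef_pos: [0.4572, -0.27, 0.2466]
tcp_rot: [1.0, -0.021, -0.001, -0.002]
contact_force: [-0.2, 0.2, -1.0]
opening: 0.159
```

```bash
python3 -c "
from h import *
s=cam('side');t=cam('top')
crop(s,350,90,450,200,'s5',6)
crop(t,370,200,450,260,'t5',8)
plan((.457,-.2705,.25,-.042),(.457,-.2705,.20,-.042),(.457,-.2705,.1774,-.042))
"
```

```text
now 5.825 [ 0.4574 -0.2696  0.2472] F [ 0.23  0.48 -0.55] open 0.152
yaw -0.0402 toolz [-0.001   0.0024 -1.    ]
turn [-0.0024, 0.0011, 0.0018] shift [-0.0004, 0.0009, -0.0029]
turn [-0.0024, 0.0011, 0.0018] shift [-0.0003, 0.001, 0.0471]
turn [-0.0024, 0.0011, 0.0018] shift [-0.0003, 0.001, 0.0697]
```

View pics/s5.png

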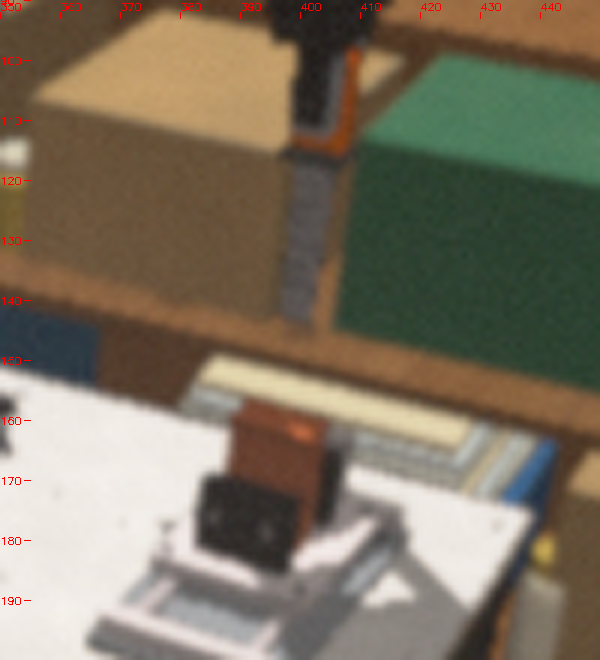

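View pics/t5.png

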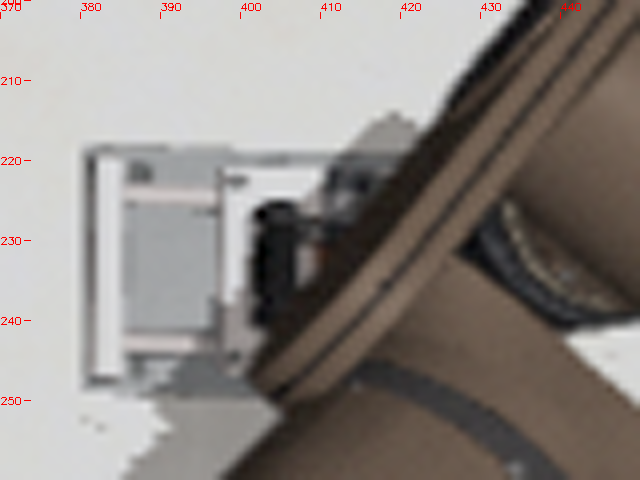

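```bash
python3 -c "
from h import *
s=cam('side')
im=cv2.imread('pics/s5.png')
c,q=np.cos(-.042),np.sin(-.042);g=.0025;w=g+.01*np.tan(np.radians(32))
def L(pts,col):
  P=[[.457+c*a-q*b,-.2705+q*a+c*b,z] for a,b,z in pts]
  uv=((proj(s,P)-[350,90]+.5)*6-.5).round().astype(int)
  cv2.polylines(im,[uv.reshape(-1,1,2)],True,col,1)
for sg in (1,-1):
  L([(.022,sg*w,.102),(-.022,sg*w,.102),(-.022,sg*g,.092),(.022,sg*g,.092)],(0,255,0))
  L([(.022,sg*(g+.004),.092),(-.022,sg*(g+.004),.092),(-.022,sg*(g+.004),.032),(.022,sg*(g+.004),.032)],(255,255,0))
cv2.imwrite('pics/s5m.png',im)
"
```

```text
(no output)
```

View pics/s5m.png

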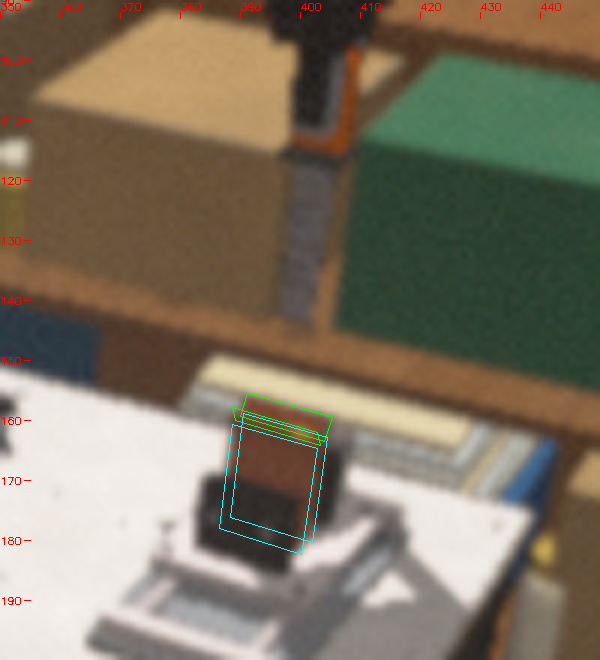

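arm_command(steps=[[[-0.002,0.001,0],[0,0,0.02],-1],[[-0.002,0.001,0],[0,0,0.035],-1],[[-0.002,0.001,0],[0,0,0.05],-1],[[-0.002,0.001,0],[0,0,0.062],-1],[[-0.002,0.001,0],[0,0,0.062],-1],[[-0.002,0.001,0],[0,0,0.062],-1]])

```text
time: 6.62
eef_pos: [0.4577, -0.2699, 0.1858]
tcp_rot: [1.0, -0.02, 0.0, 0.0]
contact_force: [0.3, 1.0, -1.1]
opening: 0.156
```

```bash
python3 -c "
from h import *
s=cam('side')
crop(s,350,90,450,200,'s6',6)
plan((.457,-.2695,.17,-.042))
"
```

```text
now 6.675 [ 0.4578 -0.27    0.1861] F [ 0.67 -0.32 -0.05] open 0.156
yaw -0.0401 toolz [ 1.2e-03 -8.0e-04 -1.0e+00]
turn [0.0008, -0.0012, 0.0019] shift [-0.0009, -0.0004, 0.0161]
```

View pics/s6.png

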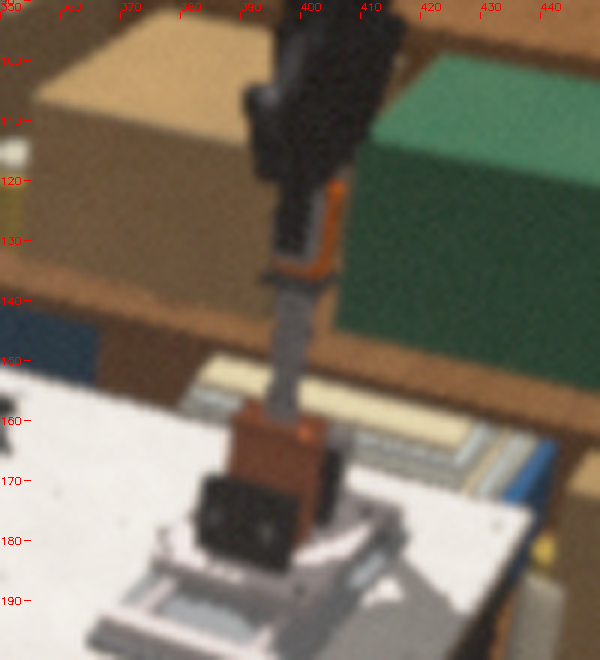

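The blade's end disappears behind the +y plate's lip at (395–399, 159), mid-width of the plate (388–404), with no force. I'll keep going down.

arm_command(steps=[[[0.001,-0.001,0.002],[-0.0005,0,0.004],-1],[[0.001,-0.001,0.002],[-0.0005,0,0.008],-1],[[0.001,-0.001,0.002],[-0.0005,0,0.012],-1],[[0.001,-0.001,0.002],[-0.0005,0,0.016],-1],[[0.001,-0.001,0.002],[-0.0005,0,0.016],-1],[[0.001,-0.001,0.002],[-0.0005,0,0.016],-1]])

```text
time: 7.42
eef_pos: [0.4574, -0.27, 0.1702]
tcp_rot: [1.0, -0.021, 0.0, -0.0]
contact_force: [-0.1, 0.6, -0.8]
opening: 0.158
```

```bash
python3 -c "
from h import *
s=cam('side')
crop(s,350,90,450,200,'s7',6)
plan((.457,-.2695,.16,-.042))
for i in range(3): cam('side');print(get_state()['contact_force'])
"
```

```text
now 7.475 [ 0.4575 -0.27    0.1702] F [-0.5  -0.29 -0.58] open 0.157
yaw -0.0421 toolz [ 5.e-04 -0.e+00 -1.e+00]
turn [0.0, -0.0005, -0.0001] shift [-0.0005, -0.0005, 0.0102]
[ 0.03362664 -0.36379972 -0.56589654]
[ 0.53359848 -0.42759552 -0.64018614]
[ 0.32840473  0.39828451 -1.07220645]
```

View pics/s7.png

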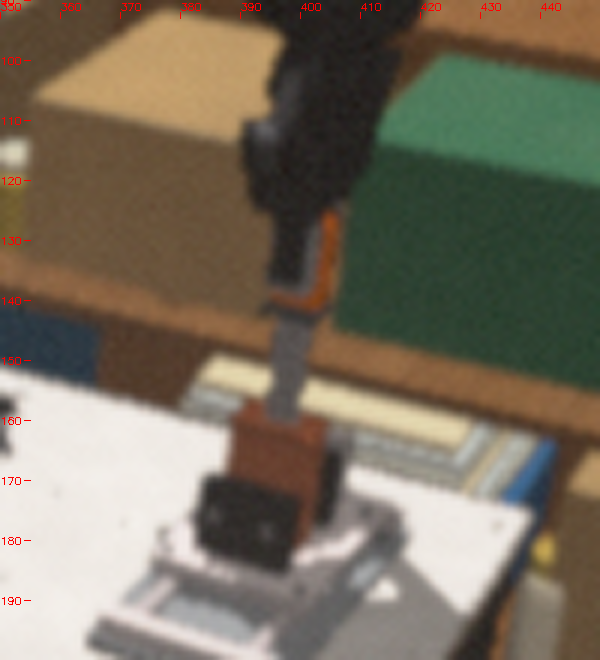

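The blade is going in mid-slot: the visible part is shorter, ending at (395, 159), and only the gauge's weight shows. I'll continue in small steps.

arm_command(steps=[[[0,0,0],[-0.0005,0,0.002],-1],[[0,0,0],[-0.0005,0,0.004],-1],[[0,0,0],[-0.0005,0,0.006],-1],[[0,0,0],[-0.0005,0,0.006],-1],[[0,0,0],[-0.0005,0,0.006],-1]])

```text
time: 8.25
eef_pos: [0.457, -0.27, 0.1643]
tcp_rot: [1.0, -0.021, 0.0, 0.0]
contact_force: [-0.2, 0.5, -0.5]
opening: 0.157
```

arm_command(steps=[[[0,0,0],[0,0,0.002],-1],[[0,0,0],[0,0,0.004],-1],[[0,0,0],[0,0,0.005],-1],[[0,0,0],[0,0,0.005],-1],[[0,0,0],[0,0,0.005],-1]])

```text
time: 8.88
eef_pos: [0.457, -0.27, 0.1593]
tcp_rot: [1.0, -0.021, 0.0, 0.0]
contact_force: [0.3, -0.3, -1.6]
opening: 0.159
```

arm_command(steps=[[[0,0,0],[0,0,0.001],-1],[[0,0,0],[0,0,0.002],-1],[[0,0,0],[0,0,0.003],-1],[[0,0,0],[0,0,0.003],-1],[[0,0,0],[0,0,0.003],-1]])

```text
time: 9.5
eef_pos: [0.457, -0.2701, 0.1564]
tcp_rot: [1.0, -0.021, 0.0, 0.0]
contact_force: [-0.0, -0.0, -2.0]
opening: 0.158
```

```bash
cat > f.py <<'E'
from h import *
F=[]
for i in range(6): read_camera('side');s=get_state();F.append(s['contact_force'])
print(s['time'],s['eef_pos'].round(4),np.mean(F,0).round(2),np.std(F,0).round(2))
E
python3 f.py
```

```text
9.8 [ 0.457  -0.2701  0.1564] [ 0.45 -0.21 -0.54] [0.28 0.7  0.25]
```

arm_command(steps=[[[0,0,0],[0,0,0.001],-1],[[0,0,0],[0,0,0.002],-1],[[0,0,0],[0,0,0.003],-1],[[0,0,0],[0,0,0.004],-1],[[0,0,0],[0,0,0.004],-1],[[0,0,0],[0,0,0.004],-1]])

```text
time: 10.55
eef_pos: [0.4571, -0.2701, 0.1524]
tcp_rot: [1.0, -0.021, 0.0, 0.0]
contact_force: [-0.2, 0.3, -0.7]
opening: 0.152
```

```bash
python3 f.py
```

```text
10.85 [ 0.4571 -0.2701  0.1524] [-0.1   0.24 -0.83] [0.33 0.58 0.29]
```

arm_command(steps=[[[0,0,0],[0,0,0.001],-1],[[0,0,0],[0,0,0.002],-1],[[0,0,0],[0,0,0.003],-1],[[0,0,0],[0,0,0.004],-1],[[0,0,0],[0,0,0.004],-1],[[0,0,0],[0,0,0.004],-1]])

```text
time: 11.6
eef_pos: [0.457, -0.2701, 0.1483]
tcp_rot: [1.0, -0.021, 0.0, 0.0]
contact_force: [0.1, 1.0, -0.4]
opening: 0.159
```

```bash
python3 f.py
```

```text
11.9 [ 0.457  -0.27    0.1483] [ 0.32  0.23 -1.23] [0.49 0.52 0.46]
```

arm_command(steps=[[[0,0,0],[0,0,0.001],-1],[[0,0,0],[0,0,0.002],-1],[[0,0,0],[0,0,0.003],-1],[[0,0,0],[0,0,0.003],-1],[[0,0,0],[0,0,0.003],-1]])

```text
time: 12.52
eef_pos: [0.4572, -0.2701, 0.1455]
tcp_rot: [1.0, -0.021, 0.001, 0.0]
contact_force: [1.0, -0.4, -0.1]
opening: 0.156
```

```bash
python3 f.py; python3 -c "
from h import *
s=cam('side')
crop(s,350,90,450,200,'s8',6)"
```

```text
12.825 [ 0.4571 -0.2701  0.1454] [0.44 0.08 0.34] [0.32 0.34 0.5 ]
```

View pics/s8.png

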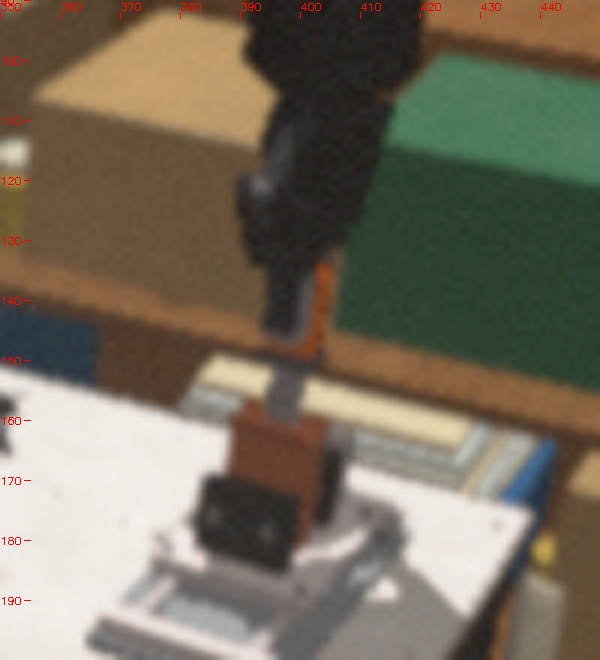

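arm_command(steps=[[[0,0,0],[0,0,0.001],-1],[[0,0,0],[0,0,0.002],-1],[[0,0,0],[0,0,0.003],-1],[[0,0,0],[0,0,0.004],-1],[[0,0,0],[0,0,0.004],-1],[[0,0,0],[0,0,0.004],-1]])

```text
time: 13.62
eef_pos: [0.4572, -0.2701, 0.1414]
tcp_rot: [1.0, -0.021, 0.001, 0.0]
contact_force: [-0.3, -0.3, 1.6]
opening: 0.157
```

```bash
python3 f.py
```

```text
13.925 [ 0.4572 -0.2701  0.1414] [ 0.16 -0.15  1.31] [0.37 0.27 0.43]
```

arm_command(steps=[[[0,0,0],[0,0,0.001],-1],[[0,0,0],[0,0,0.002],-1],[[0,0,0],[0,0,0.003],-1],[[0,0,0],[0,0,0.004],-1],[[0,0,0],[0,0,0.005],-1],[[0,0,0],[0,0,0.005],-1],[[0,0,0],[0,0,0.005],-1]])

```text
time: 14.8
eef_pos: [0.4573, -0.2702, 0.1364]
tcp_rot: [1.0, -0.021, 0.001, 0.0]
contact_force: [0.3, 0.5, 3.7]
opening: 0.157
```

```bash
python3 f.py
```

```text
15.1 [ 0.4572 -0.2702  0.1364] [0.36 0.09 2.46] [0.62 0.38 0.3 ]
```

arm_command(steps=[[[0,0,0],[0,0,0.001],-1],[[0,0,0],[0,0,0.002],-1],[[0,0,0],[0,0,0.003],-1],[[0,0,0],[0,0,0.004],-1],[[0,0,0],[0,0,0.004],-1],[[0,0,0],[0,0,0.004],-1]])

```text
time: 15.85
eef_pos: [0.4573, -0.2703, 0.1324]
tcp_rot: [1.0, -0.021, 0.001, 0.0]
contact_force: [0.7, 0.6, 3.7]
opening: 0.158
```

```bash
python3 f.py; python3 -c "
from h import *
s=cam('side')
crop(s,350,90,450,200,'s9',6);plan((.457,-.27,.13,-.042));print(get_state()['wrist_torque'])"
```

```text
16.15 [ 0.4573 -0.2702  0.1324] [ 0.46 -0.17  3.27] [0.4  0.46 0.47]
now 16.2 [ 0.4573 -0.2702  0.1324] F [0.53 0.06 3.56] open 0.156
yaw -0.0422 toolz [ 1.4e-03 -6.0e-04 -1.0e+00]
turn [0.0006, -0.0014, -0.0002] shift [-0.0003, -0.0002, 0.0024]
[ 0.05555902 -0.08897452  0.00543431]
```

View pics/s9.png

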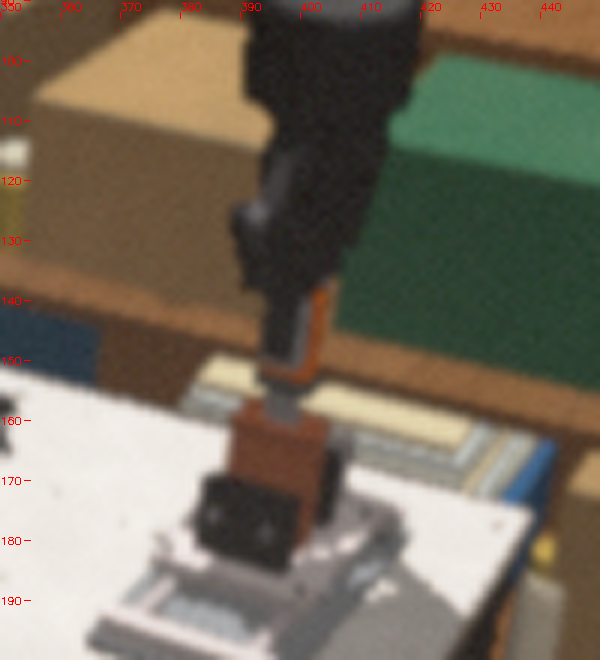

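Push is about 4 N after removing the gauge's weight. The blade is upright at mid-width and still firmly gripped, about 14 mm past first contact, so roughly 0.7 mm on each plate. I'm handing in.

```bash
python3 -c "
from plant import *
print(sign_off())"
```

```text
the job is handed in; nothing more can be done
None
```

I lifted the orange-handled gauge out of its stand, lowered it into the jig slot and handed the job in at about 16.2 s. It was still gripped by the handle, and `sign_off` reports no verdict.

**Last checks:**
- **Push:** the averaged upward force was about 3.3 N. Removing the gauge's own weight (about -0.7 N) makes it about 4 N, the low end of the snug range. It rose steadily by about 2.5 N per 10 mm once the blade touched.
- **Depth:** the tool was about 14 mm below first contact, which I take to be roughly 0.7 mm on each plate. I worked this out from travel and force; the plate positions can't be read directly.
- **Angle and position:** the tool was upright to about 0.002 rad, with its yaw matching my estimate of the jig's (-0.042 rad). The side camera shows the blade near mid-width, with no visible slip in the grip.
- **Other objects:** I did not re-check the jar, tape and block at the end. The arm felt no unexpected contact on the way.

**Disagreement:** the two cameras differed by about 4 mm on the jig's y position. I relied on the flared lips and the floating carriage to take that up, and saw no side force on entry.

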